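# Pack the square nursery pots into the fitted carrier

## Robot

A 6-joint arm with a two-finger parallel gripper is mounted at the origin on the work surface. World frame = base frame: x ahead of the robot, y to its left, z up, the work surface at z = 0. Lengths are in m, angles in rad, forces in N, time in s.
With the tool pointing down it reaches from about 0.35 to 0.975 m from the base axis. Payload 4.9 kg.
Tool frame: the origin (TCP) lies at the very end of the fingers, on their centre line; the grasp point (between the pads) lies ctrl.grip_point_offset behind it (ctrl.grip_point_offset is the distance from the TCP to the grasp point, in m); z points along the fingers, y is the direction in which the jaws open and shut (so a half turn about z gives the same grasp; the last joint's range is limited). The gripper opens to 85 mm and grips with 20 to 120 N. Pads are 22 mm wide; open, the fingers measure 114 mm over their backs; the gripper's body (76 mm by 85 mm) begins 54 mm behind the grasp point. The pads swing forward as they close: fully open they stand 13 mm farther back than shut.
Start: joints at [1.067, 0.053, 1.613, -0, 1.476, -0.119], TCP at [0.235, 0.579, 0.231] pointing down, gripper open.
Joint ranges: [-3.01, 3.01], [-1.01, 2.22], [0.06, 2.58], [-1.02, 4.17], [0.09, 2.62], [-3.14, 3.14]. Speed limits (rad/s): [2.57, 2.57, 3.14, 3.14, 3.14, 3.14].

## Interface

Orientations are given as a rotation vector (axis times angle).
In Python, from station import ctrl gives the robot as it stands. The module is installed in compiled form; this text tells all that it offers.
- The arm moves only by the shell command python3 -m creep 'ROWS' [FORCE]. ROWS is JSON, a list of rows, each a list of 5 numbers: the closure in counts, from 0 (fully open) to 255 (shut), then the shift along the tool's x, y, z in mm, then the turn about the tool's z in rad. A call has 1 to 12 rows; each row is the pose to reach, as a shift and turn from the pose commanded when the call began, along the tool's axes at that moment; what a row does not reach only later rows make up. A row lasts 1/12 s, in which the tool goes at most 41.7 mm and 7.16 degrees, less where a joint would pass 70% of its speed; a pose out of reach is approached as far as the arm can. A call with a gripper value outside its range is refused whole. The fingers move at their own pace and stop on an object; FORCE is the grip in N (left out, the last holds). Time passes only in rows, so rows that repeat a pose let the fingers close. It gives the time, the measured TCP pose, the force and the opening at its end, in the units of the state.
- ctrl.get_obs(): the state, without advancing time (a new reading comes with each control period).
- ctrl.get_image(name): name is "side" or "top"; returns the picture (400x640x3 uint8, red, green, blue); there is no depth.
- ctrl.calibration(name): a dict with "fx", "fy", "cx", "cy" (pixels), "R" (3x3) and "t" (3): a world point X has camera coordinates R X + t. Camera axes: x right, y down, z forward; pixel columns grow to the right and rows downward; lengths in m; the calibration is good to about 2 mm. A picture is of the moment at which its call begins. calibration takes no time and is no camera call.
- ctrl.finish_job(): hands the job in, once; it reports no verdict.
Trained networks look in the newest picture that a camera, given by its name, has taken for a name from the list of things; names that differ only in an ending like _2 or _b are one class to them, and where a whole thing is asked for, a point or a joint stands for the part that bears it (a point fixed in the world has none). Each returns a list of dicts, best first, with "conf" (0 to 1); they miss things now and then, are a little off and sometimes report something else, mostly with a low value. They report only what shows in the picture. A call takes as long as a camera call.
- ctrl.boxes_of(camera, label): "rect" ([left, top, width, height] in pixels, round what is visible of it).
- ctrl.outline_of(camera, label): "mask" (400x640 bool, what is visible of it) and "rect" ([left, top, width, height] in pixels, round what is visible of it).
The state is a dict: "t": time; "q": joint angles; "dq": joint speeds; "effort": joint torques, N m; "tool_pos": TCP position; "tool_rot": TCP orientation; "contact_force": force on the tool from outside, world axes, zero at the start; "wrist_torque": the same for the moment, N m; "opening": finger opening in m.
Only numpy, scipy, OpenCV 4.12 (cv2) and the standard library are available. Lean on these libraries where they do the work, as an engineer would, in place of code of your own. Each camera call takes 0.05 s, during which the arm holds its last target. There are 200 camera calls.

## Task

Gather the three square pots from the bench into the green carrier: stand each one upright and fully down in the wooden holder of its own size, the largest pot in the largest opening, the middle one in the middle opening and the smallest in the smallest. The round pots do not belong: leave them standing where they are on the bench.

Things in the scene. Friction and masses are not known exactly. Their poses are not given: they have to be found in the camera images.
- square_large: the large square nursery pot: black, empty, thin-walled, open at the top and square seen from above; 62 x 62 mm over its rim (a flat upright band 12 mm tall at the top), tapering to 47 x 47 mm at the foot, 64 mm tall, standing upright on the bench at the start. Origin: centre of its underside; z up, x and y square to its sides. Can be gripped across two opposite sides of the rim band.
- square_medium: the medium square nursery pot: black, empty, thin-walled, open at the top and square seen from above; 48 x 48 mm over its rim (a flat upright band 12 mm tall at the top), tapering to 36 x 36 mm at the foot, 56 mm tall, standing upright on the bench at the start. Origin: centre of its underside; z up, x and y square to its sides. Can be gripped across two opposite sides of the rim band.
- square_small: the small square nursery pot: black, empty, thin-walled, open at the top and square seen from above; 34 x 34 mm over its rim (a flat upright band 12 mm tall at the top), tapering to 26 x 26 mm at the foot, 50 mm tall, standing upright on the bench at the start. Origin: centre of its underside; z up, x and y square to its sides. Can be gripped across two opposite sides of the rim band.
- round_large: the large round nursery pot, a look-alike that stays on the bench: black, empty, round seen from above; 62 mm across the rim, 64 mm tall, standing upright. Origin: centre of its underside, z up.
- round_medium: the medium round nursery pot, a look-alike that stays on the bench: black, empty, round seen from above; 48 mm across the rim, 56 mm tall, standing upright. Origin: centre of its underside, z up.
- round_small: the small round nursery pot, a look-alike that stays on the bench: black, empty, round seen from above; 34 mm across the rim, 50 mm tall, standing upright. Origin: centre of its underside, z up.
- holder_large: the holder for the large square pot: a pale wooden frame 90 x 90 mm outside and 14 mm high with a square opening of 70 x 70 mm, fixed in the carrier. Origin: centre of the opening at the level of its underside, which is the carrier's floor, on which the pot's foot comes to stand; z up, x and y square to the opening.
- holder_medium: the holder for the medium square pot: a pale wooden frame 90 x 90 mm outside and 14 mm high with a square opening of 56 x 56 mm, fixed in the carrier. Origin: centre of the opening at the level of its underside, which is the carrier's floor, on which the pot's foot comes to stand; z up, x and y square to the opening.
- holder_small: the holder for the small square pot: a pale wooden frame 90 x 90 mm outside and 14 mm high with a square opening of 42 x 42 mm, fixed in the carrier. Origin: centre of the opening at the level of its underside, which is the carrier's floor, on which the pot's foot comes to stand; z up, x and y square to the opening.
- carrier: the green carrying tray, fixed on the bench: 296 x 106 mm outside and 24 mm high (338 mm long over the two grip tabs at its ends, which are 24 mm high at most), walls 5 mm, floor 4 mm thick. The three holders lie in it in one row along its length, 94 mm from centre to centre, in any order, square with the carrier. Origin: centre of its underside; x along its length, z up.

How it is judged:
At the end, for the whole second after the job is handed in: Each square pot stands released, still and upright (0.1 rad) in the opening of the holder of its size, centres within 15 mm, its foot on the carrier floor (3 mm below to 5 mm above); each round pot stands upright (0.2 rad) within 30 mm of its start (horizontal distance between square_large and holder_large below 0.015 m and z of square_large in the frame of holder_large between -0.003 and 0.005 m and angle between each of square_large, square_medium, square_small's own z axis and vertical below 0.1 rad and linear speed of each of square_large, square_medium, square_small below 0.03 m/s and horizontal distance between square_medium and holder_medium below 0.015 m and z of square_medium in the frame of holder_medium between -0.003 and 0.005 m and horizontal distance between square_small and holder_small below 0.015 m and z of square_small in the frame of holder_small between -0.003 and 0.005 m and distance of each of round_large, round_medium, round_small from where it was at the start of the episode below 0.03 m and angle between each of round_large, round_medium, round_small's own z axis and vertical below 0.2 rad); the robot touches nothing.
It fails at once if the large round pot is shifted by more than 30 mm or tipped (distance of round_large from where it was at the start of the episode above 0.03 m or angle between round_large's own z axis and vertical above 0.3 rad).
It fails at once if the medium round pot is shifted by more than 30 mm or tipped (distance of round_medium from where it was at the start of the episode above 0.03 m or angle between round_medium's own z axis and vertical above 0.3 rad).
It fails at once if the small round pot is shifted by more than 30 mm or tipped (distance of round_small from where it was at the start of the episode above 0.03 m or angle between round_small's own z axis and vertical above 0.3 rad).
It also fails if it takes over 96 s, if anything falls off the work surface, if the arm or the gripper's body presses on something with over 40 N, if the wrist force passes 120 N, or if a joint passes its speed limit or range.

## Working session

There is one attempt and no reset: what is moved stays moved. The work goes in short steps, Python scripts to look and compute and a shell command to move; the robot and the scene stay as the last step left them, time stands still between calls to the robot, and variables do not carry over. Pictures are saved under pics/ and viewed, about 12 in all and at most 16, crops included, and the job is handed in when it is done.

```bash
mkdir -p pics; python3 - <<'E'
from station import ctrl
import cv2,numpy as np
print(ctrl.get_obs(), ctrl.grip_point_offset)
for n in("top","side"):
    im=ctrl.get_image(n); cv2.imwrite(f"pics/{n}0.png",im[:,:,::-1]); c=ctrl.calibration(n); print(n,c, -np.array(c['R']).T@np.array(c['t']))
    for l in "square_large square_medium square_small round_large round_medium round_small holder_large holder_medium holder_small carrier".split():
        print(n,l,[(np.round(d['rect']).tolist(),round(d['conf'],2)) for d in ctrl.boxes_of(n,l)][:3])
E
```

```text
{'t': 0.0, 'q': array([ 1.06700881e+00,  5.33537877e-02,  1.61431511e+00, -3.65992974e-06,
        1.47595991e+00, -1.19012222e-01]), 'dq': array([ 5.56022544e-05,  3.97904194e-04, -3.34073812e-04, -1.15428552e-03,
       -1.23556122e-03,  9.21101293e-04]), 'effort': array([ 1.16829406e-04, -3.93687022e+01, -3.70172346e+01, -1.48331828e-04,
        7.25083562e-03,  2.38424337e-05]), 'tool_pos': array([0.23429996, 0.57875084, 0.23005229]), 'tool_rot': array([-6.00562601e-01, -3.08302158e+00,  3.04570274e-03]), 'contact_force': array([ 0.36969847, -0.61805132, -0.48669183]), 'wrist_torque': array([0.01970742, 0.01558097, 0.01104532]), 'opening': 0.08578655891970088} 0.0187
top {'fx': 366.7846226596272, 'fy': 366.7846226596272, 'cx': 318.0611915302136, 'cy': 195.96558874570513, 'R': array([[-0.01953399, -0.99948247,  0.02555806],
       [-0.99677269,  0.01747752, -0.0783501 ],
       [ 0.07786286, -0.02700607, -0.99659824]]), 't': array([-0.04730796,  0.54176654,  0.71857469])} [ 0.4831437  -0.03734633  0.75978683]
top square_large [([312.0, 141.0, 34.0, 38.0], 0.95)]
top square_medium 
[... 941 characters left out ...]
 226.0, 178.0, 132.0], 0.65)]
side square_medium [([416.0, 137.0, 32.0, 33.0], 0.65), ([184.0, 255.0, 76.0, 64.0], 0.19)]
side square_small [([383.0, 167.0, 27.0, 29.0], 0.68), ([150.0, 232.0, 74.0, 58.0], 0.37)]
side round_large [([374.0, 106.0, 28.0, 34.0], 0.56)]
side round_medium [([342.0, 138.0, 23.0, 28.0], 0.62)]
side round_small [([348.0, 202.0, 20.0, 29.0], 0.86), ([380.0, 170.0, 27.0, 28.0], 0.75)]
side holder_large [([150.0, 234.0, 74.0, 55.0], 0.68)]
side holder_medium [([226.0, 276.0, 78.0, 70.0], 0.7)]
side holder_small [([182.0, 255.0, 78.0, 64.0], 0.67), ([382.0, 168.0, 25.0, 30.0], 0.28)]
side carrier [([142.0, 225.0, 175.0, 135.0], 0.88), ([414.0, 140.0, 31.0, 28.0], 0.61)]
```

```bash
python3 - <<'E'
import cv2
a=cv2.imread("pics/top0.png")[105:295,140:500]
cv2.imwrite("pics/topc.png",cv2.resize(a,None,fx=2.2,fy=2.2,interpolation=cv2.INTER_CUBIC))
E
```

```text
(no output)
```

View pics/topc.png

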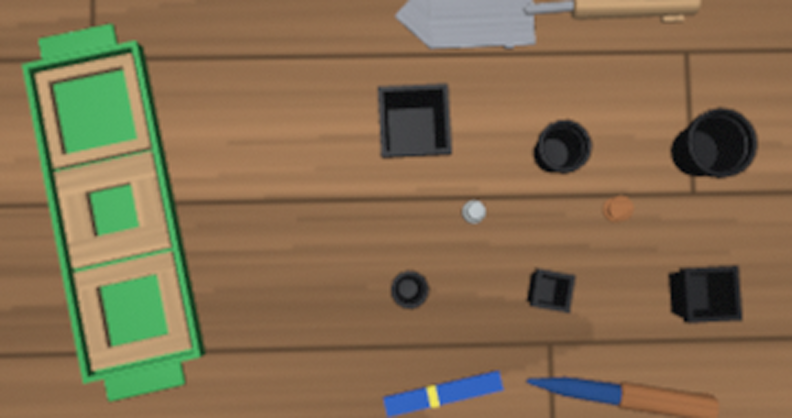

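View pics/side0.png

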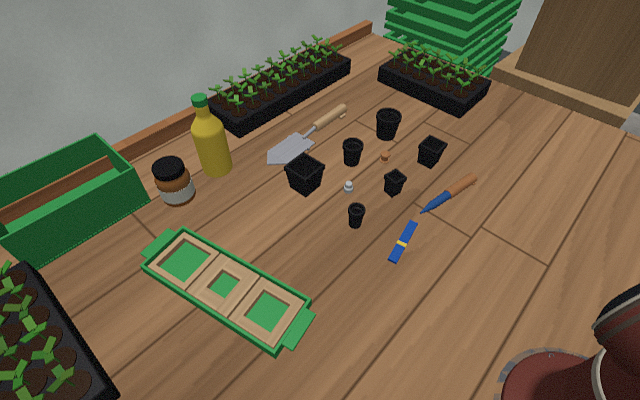

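The top view (crop, 2.2x) shows the square pots at crop px (415,120) large, (552,290) small and (706,293) medium. The carrier holders run large, small, medium from top to bottom. The networks agree, so I'll fit poses with projected models.

```bash
cat > fit.py <<'E'
from station import ctrl
import cv2,numpy as np
from scipy.optimize import minimize
SZ=dict(large=(.062,.047,.064),medium=(.048,.036,.056),small=(.034,.026,.050))
C={n:ctrl.calibration(n) for n in("top","side")}
def proj(n,P):
    c=C[n];p=np.asarray(P)@np.array(c['R']).T+c['t']
    return np.c_[c['fx']*p[:,0]/p[:,2]+c['cx'],c['fy']*p[:,1]/p[:,2]+c['cy']]
def sq(w,z): h=w/2; return [[sx*h,sy*h,z] for sx,sy in((-1,-1),(1,-1),(1,1),(-1,1))]
def pot(s):
    r,f,h=SZ[s]; return np.array(sq(f,0)+sq(r,h-.012)+sq(r,h))
def rpot(s):
    r,f,h=SZ[s]; a=np.linspace(0,2*np.pi,24,endpoint=False)
    k=lambda d,z:np.c_[d/2*np.cos(a),d/2*np.sin(a),0*a+z]
    return np.r_[k(f,0),k(r,h-.012),k(r,h)]
def tf(P,x,y,a,z=0):
    c,s=np.cos(a),np.sin(a); return P@np.array([[c,s,0],[-s,c,0],[0,0,1]])+[x,y,z]
def render(n,P):
    m=np.zeros((400*4,640*4),np.uint8); h=cv2.convexHull(((proj(n,P)+.5)*4*16-8).astype(np.int32))
    cv2.fillPoly(m,[h],1,shift=4); return cv2.resize(m.astype(np.float32),(640,400),interpolation=cv2.INTER_AREA)
def hull(m):
    cs,_=cv2.findContours(m.astype(np.uint8),0,2); c=max(cs,key=cv2.contourArea)
    o=np.zeros((400,640),np.uint8); cv2.fillPoly(o,[cv2.convexHull(c)],1); return o.astype(np.float32)
def getmask(n,l):
    d=ctrl.outline_of(n,l); return hull(d[0]['mask']) if d else None
def ground(n,uv,z):
    c=C[n];R=np.array(c['R']);o=-R.T@c['t'];d=R.T@[(uv[0]-c['cx'])/c['fx'],(uv[1]-c['cy'])/c['fy'],1]
    return o+d*(z-o[2])/d[2]
def fit(P,masks,x0,z=0,yaws=np.linspace(-.7,.7,8)):
    def cost(v):
        e=0
        for n,m in masks.items():
            r=render(n,tf(P,v[0],v[1],v[2],z)); e+=1-np.minimum(r,m).sum()/np.maximum(r,m).sum()
        return e/len(masks)
    best=None
    for a in yaws:
        r=minimize(cost,[*x0,a],method="Nelder-Mead",options=dict(initial_simplex=[[x0[0]+i,x0[1]+j,a+k] for i,j,k in((0,0,0),(.01,0,0),(0,.01,0),(0,0,.2))],maxiter=90,xatol=2e-4,fatol=1e-4))
        if best is None or r.fun<best.fun: best=r
    return best
E
python3 - <<'E'
from fit import *
for n in C: ctrl.get_image(n)
def cen(m): y,x=np.nonzero(m); return x.mean(),y.mean()
for kind,f in(("square",pot),("round",rpot)):
  for s in SZ:
    ms={n:getmask(n,f"{kind}_{s}") for n in C}; ms={k:v for k,v in ms.items() if v is not None}
    x0=ground("top",cen(ms["top"]),.03)[:2]
    ys=np.linspace(-.7,.7,8) if kind=="square" else [0]
    for sub in ([ms] if kind=="round" else [ms]+[{k:ms[k]} for k in ms]):
        r=fit(f(s),sub,x0,0,ys); print(kind,s,list(sub),r.x.round(4),round(r.fun,3))
P=np.array(sq(.09,0)+sq(.09,.014))
for s in SZ:
    ms={n:getmask(n,f"holder_{s}") for n in C}; ms={k:v for k,v in ms.items() if v is not None}
    x0=ground("top",cen(ms["top"]),.01)[:2]
    r=fit(P,ms,x0,.004,[.1,.3,-.2]); print("holder",s,list(ms),r.x.round(4),round(r.fun,3))
E
```

```text
square large ['top', 'side'] [ 0.6106 -0.0772  0.0417] 0.061
square large ['top'] [ 0.6092 -0.0777  0.0184] 0.039
square large ['side'] [ 0.612  -0.0762  0.0039] 0.045
square medium ['top', 'side'] [ 0.4538 -0.3361  0.0367] 0.065
square medium ['top'] [ 0.4527 -0.3371  0.0123] 0.069
square medium ['side'] [ 0.4549 -0.3361 -0.0088] 0.047
square small ['top', 'side'] [ 0.4594 -0.1968 -0.024 ] 0.102
square small ['top'] [ 0.4577 -0.1977 -0.1972] 0.078
square small ['side'] [ 0.4598 -0.1964 -0.0055] 0.071
round large ['top', 'side'] [ 0.587  -0.3487  0.1321] 0.068
round medium ['top', 'side'] [ 0.5865 -0.2105 -0.031 ] 0.079
round small ['top', 'side'] [ 0.4631 -0.0699 -0.0058] 0.113
holder large ['top', 'side'] [0.6332 0.2177 0.1959] 0.07
holder medium ['top', 'side'] [0.449  0.1806 0.2005] 0.05
holder small ['top', 'side'] [0.5404 0.1991 0.1967] 0.055
```

```bash
cat > go.py <<'E'
import sys,numpy as np
from station import ctrl
from scipy.spatial.transform import Rotation as Ro
o=ctrl.get_obs();R=Ro.from_rotvec(o['tool_rot']).as_matrix()
psi0=np.arctan2(R[1,1],R[0,1])
print("t",round(o['t'],2),"pos",(o['tool_pos']*1e3).round(1),"psi",psi0.round(3),"open",round(o['opening']*1e3,1),"F",o['contact_force'].round(1),"tilt",R[:2,2].round(3),"q6",o['q'][5].round(2))
a=[float(v) for v in sys.argv[1:]]
for i in range(0,len(a),4):
    D=np.array(a[i:i+3])-o['tool_pos']*1e3
    print("->",a[i:i+4],"shift",(R.T@D).round(1),"turn",round(-((a[i+3]-psi0+np.pi/2)%np.pi-np.pi/2),3),"dist",np.linalg.norm(D).round())
E
python3 go.py 610.4 -77 200 1.60
```

```text
t 2.1 pos [234.6 579.3 231.3] psi 1.186 open 85.1 F [ 0.5 -0.3  0.4] tilt [-0. -0.] q6 -0.12
-> [610.4, -77.0, 200.0, 1.6] shift [-594.7 -467.2   31.3] turn -0.414 dist 757.0
```

```bash
python3 -m creep '[[0,-30,-24,0,0],[0,-60,-48,0,-0.05],[0,-90,-71,0,-0.1],[0,-120,-95,0,-0.15],[0,-150,-119,0,-0.2],[0,-180,-142,0,-0.25],[0,-210,-166,0,-0.3],[0,-240,-190,0,-0.35],[0,-270,-213,5,-0.4],[0,-300,-236,10,-0.414],[0,-330,-260,15,-0.414],[0,-360,-283,20,-0.414]]' 40
python3 go.py 610.4 -77 180 1.60
```

```text
t: 3.1
tool_pos: [0.4627, 0.18, 0.2115]
tool_rot: [-0.046, 3.14, 0.0]
contact_force: [0.8, 0.2, -0.8]
opening: 0.0855
t 3.1 pos [462.7 180.  211.5] psi 1.6 open 85.5 F [ 0.8  0.2 -0.8] tilt [0.001 0.   ] q6 -1.38
-> [610.4, -77.0, 180.0, 1.6] shift [-140.1 -261.3   31.6] turn -0.0 dist 298.0
```

```bash
python3 -m creep '[[0,-17,-32,4,0],[0,-34,-64,8,0],[0,-51,-96,12,0],[0,-68,-128,16,0],[0,-85,-160,20,0],[0,-102,-192,24,0],[0,-120,-224,28,0],[0,-132,-246,30,0],[0,-140,-261,31,0],[0,-140,-261,31,0],[0,-140,-261,31,0]]'
python3 go.py 610.4 -77 110 1.60 610.4 -77 32 1.60; python3 - <<'E'
from station import ctrl
import cv2
im=ctrl.get_image("side");cv2.imwrite("pics/s1.png",cv2.resize(im[80:260,220:460,::-1],None,fx=3,fy=3,interpolation=2))
E
```

```text
t: 4.02
tool_pos: [0.6096, -0.075, 0.1802]
tool_rot: [0.044, -3.141, -0.001]
contact_force: [-0.1, -0.6, 0.2]
opening: 0.0855
t 4.02 pos [609.6 -75.  180.2] psi 1.599 open 85.5 F [-0.1 -0.6  0.2] tilt [-0.001  0.001] q6 -1.84
-> [610.4, -77.0, 110.0, 1.6] shift [-0.8 -2.1 70.2] turn -0.001 dist 70.0
-> [610.4, -77.0, 32.0, 1.6] shift [ -0.9  -2.1 148.2] turn -0.001 dist 148.0
```

View pics/s1.png

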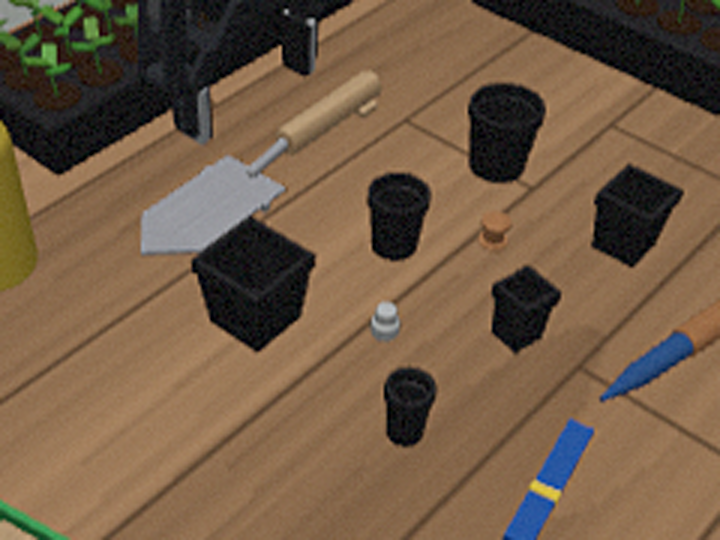

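The side crop shows the open fingers above and behind the large pot at crop px (255,285), with nothing else nearby. I'll descend part way and check alignment.

```bash
python3 -m creep '[[0,0,-2,20,0],[0,0,-2,40,0],[0,0,-2,60,0],[0,0,-2,80,0],[0,0,-2,96,0],[0,0,-2,100,0],[0,0,-2,100,0]]'
python3 go.py 610.4 -77 32 1.60; python3 - <<'E'
from station import ctrl
import cv2,numpy as np
im=ctrl.get_image("side");a=cv2.resize(im[110:220,240:360,::-1],None,fx=4,fy=4,interpolation=2)
im=ctrl.get_image("top");b=cv2.resize(im[105:215,270:390,::-1],None,fx=3,fy=4,interpolation=2)
cv2.imwrite("pics/s2.png",np.hstack([a,b[:,:320]]))
E
```

```text
t: 4.65
tool_pos: [0.6082, -0.0753, 0.0789]
tool_rot: [0.049, -3.138, -0.002]
contact_force: [0.5, -0.1, -0.1]
opening: 0.085
t 4.65 pos [608.2 -75.3  78.9] psi 1.602 open 85.0 F [ 0.5 -0.1 -0.1] tilt [-0.003  0.001] q6 -1.85
-> [610.4, -77.0, 32.0, 1.6] shift [-2.3 -1.8 46.9] turn 0.002 dist 47.0
```

View pics/s2.png

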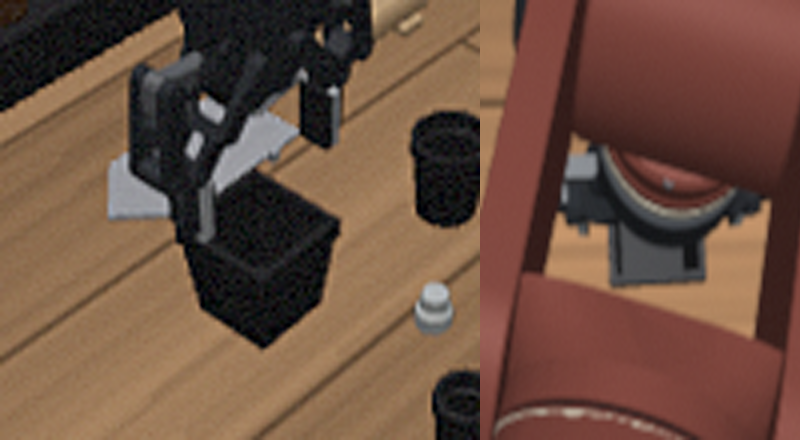

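The left finger (190,200) lies just outside the pot's rim, so the alignment is good. I'll descend and grip.

```bash
python3 -m creep '[[0,-2,-1,15,0],[0,-2,-1,30,0],[0,-2,-1,42,0],[0,-2,-1,46,0],[0,-2,-1,46,0],[255,-2,-1,46,0],[255,-2,-1,46,0],[255,-2,-1,46,0],[255,-2,-1,46,0],[255,-2,-1,46,0],[255,-2,-1,46,0],[255,-2,-1,46,0]]' 25
python3 go.py
```

```text
t: 5.75
tool_pos: [0.6125, -0.0781, 0.0354]
tool_rot: [-0.046, 3.139, -0.001]
contact_force: [0.4, 0.9, 3.3]
opening: 0.0617
t 5.75 pos [612.5 -78.1  35.4] psi 1.6 open 61.7 F [0.4 0.9 3.3] tilt [ 0.002 -0.001] q6 -1.85
```

```bash
python3 -m creep '[[255,0,0,-8,0],[255,0,0,-20,0],[255,0,0,-35,0],[255,0,0,-52,0],[255,0,0,-70,0],[255,0,0,-85,0],[255,0,0,-95,0],[255,0,0,-100,0],[255,0,0,-100,0]]'
python3 go.py 633 218 140 1.769
```

```text
t: 6.5
tool_pos: [0.6123, -0.0781, 0.1359]
tool_rot: [-0.046, 3.139, -0.001]
contact_force: [0.6, -0.4, 0.1]
opening: 0.0618
t 6.5 pos [612.3 -78.1 135.9] psi 1.6 open 61.8 F [ 0.6 -0.4  0.1] tilt [ 0.002 -0.001] q6 -1.85
-> [633.0, 218.0, 140.0, 1.769] shift [-29.3 295.3  -4.2] turn -0.169 dist 297.0
```

```bash
python3 -m creep '[[255,-1,10,-2,0],[255,-4,35,-4,-0.02],[255,-7,65,-4,-0.04],[255,-10,97,-4,-0.06],[255,-13,130,-4,-0.08],[255,-16,162,-4,-0.1],[255,-19,194,-4,-0.12],[255,-22,225,-4,-0.14],[255,-25,255,-4,-0.16],[255,-28,280,-4,-0.169],[255,-29,292,-4,-0.169],[255,-29,295,-4,-0.169]]'
python3 go.py 633 218 60 1.769 633 218 39 1.769;python3 - <<'E'
from station import ctrl
import cv2,numpy as np
im=ctrl.get_image("side");a=cv2.resize(im[150:370,100:340,::-1],None,fx=2,fy=2,interpolation=2)
cv2.imwrite("pics/s3.png",a)
E
```

```text
t: 7.5
tool_pos: [0.631, 0.2201, 0.1368]
tool_rot: [0.315, -3.123, -0.0]
contact_force: [0.3, -0.9, -1.2]
opening: 0.0615
t 7.5 pos [631.  220.1 136.8] psi 1.772 open 61.5 F [ 0.3 -0.9 -1.2] tilt [-0.002 -0.   ] q6 -1.55
-> [633.0, 218.0, 60.0, 1.769] shift [-1.8 -2.5 76.8] turn 0.003 dist 77.0
-> [633.0, 218.0, 39.0, 1.769] shift [-1.8 -2.5 97.8] turn 0.003 dist 98.0
```

View pics/s3.png

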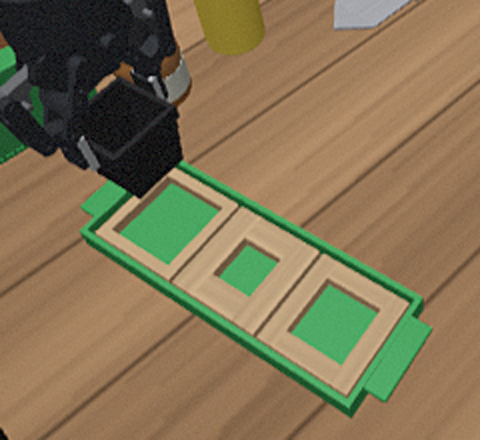

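The pot is held upright above the large holder. The jar stands close behind, so I'll check its distance before descending.

```bash
python3 -c "
from fit import *
for p in((160,195),(178,204),(195,197)): print(ground('side',p,0).round(3))"
python3 -m creep '[[255,-1,-1,20,0],[255,-2,-2,40,0],[255,-2,-2,60,0],[255,-2,-2,72,0],[255,-2,-2,77,0],[255,-2,-2,77,0]]'
python3 go.py 633 218 39 1.769
```

```text
[0.822 0.158 0.   ]
[0.771 0.146 0.   ]
[0.762 0.11  0.   ]
t: 8.05
tool_pos: [0.6333, 0.215, 0.0594]
tool_rot: [0.309, -3.123, 0.001]
contact_force: [-0.5, -0.4, -0.6]
opening: 0.0617
t 8.05 pos [633.3 215.   59.4] psi 1.768 open 61.7 F [-0.5 -0.4 -0.6] tilt [-0.003 -0.001] q6 -1.55
-> [633.0, 218.0, 39.0, 1.769] shift [-0.4  3.  20.4] turn -0.001 dist 21.0
```

```bash
python3 -m creep '[[255,0,1,6,0],[255,0,1,12,0],[255,0,1,17,0],[255,0,1,19,0],[255,0,1,20,0],[255,0,1,21,0],[255,0,1,21,0]]'
python3 go.py 633 218 39 1.769
```

```text
t: 8.63
tool_pos: [0.6345, 0.2174, 0.0406]
tool_rot: [-0.311, 3.126, 0.0]
contact_force: [-0.8, 0.1, -1.1]
opening: 0.0617
t 8.63 pos [634.5 217.4  40.6] psi 1.769 open 61.7 F [-0.8  0.1 -1.1] tilt [0.001 0.   ] q6 -1.55
-> [633.0, 218.0, 39.0, 1.769] shift [1.3 0.9 1.6] turn 0.0 dist 2.0
```

```bash
python3 -m creep '[[255,0,0,1,0],[255,0,0,2,0],[255,0,0,2,0],[0,0,0,2,0],[0,0,0,2,0],[0,0,0,2,0],[0,0,0,2,0],[0,0,0,2,0],[0,0,0,2,0]]'
python3 -m creep '[[0,0,0,-5,0],[0,0,0,-15,0],[0,0,0,-35,0],[0,0,0,-65,0],[0,0,0,-90,0],[0,0,0,-100,0],[0,0,0,-100,0]]'
python3 go.py 454 -336.5 150 1.61 459 -197 150 1.37
```

```text
t: 9.38
tool_pos: [0.6341, 0.2172, 0.0381]
tool_rot: [0.311, -3.126, 0.0]
contact_force: [-0.2, -0.6, 1.1]
opening: 0.085
t: 9.97
tool_pos: [0.6368, 0.2178, 0.1435]
tool_rot: [-0.31, 3.118, 0.002]
contact_force: [-0.2, -0.0, 0.9]
opening: 0.0851
t 9.97 pos [636.8 217.8 143.5] psi 1.769 open 85.1 F [-0.2 -0.   0.9] tilt [0.008 0.002] q6 -1.55
-> [454.0, -336.5, 150.0, 1.61] shift [ 288.3 -507.5   -9. ] turn 0.159 dist 584.0
-> [459.0, -197.0, 150.0, 1.37] shift [ 255.9 -371.7   -8.7] turn 0.399 dist 451.0
```

```bash
python3 -m creep '[[0,10,-18,-4,0.02],[0,28,-49,-9,0.04],[0,46,-81,-9,0.06],[0,64,-113,-9,0.08],[0,82,-145,-9,0.1],[0,100,-176,-9,0.12],[0,118,-208,-9,0.14],[0,136,-240,-9,0.159],[0,154,-271,-9,0.159],[0,172,-303,-9,0.159],[0,190,-334,-9,0.159],[0,208,-366,-9,0.159]]'
python3 go.py 454 -336.5 150 1.61
python3 - <<'E'
from fit import *
def cen(m): y,x=np.nonzero(m); return x.mean(),y.mean()
for n in C: ctrl.get_image(n)
for s in ("large",):
    ms={n:getmask(n,f"square_{s}") for n in C}; ms={k:v for k,v in ms.items() if v is not None}
    for k in ms:
        r=fit(pot(s),{k:ms[k]},(.633,.218),.004,[.2]); print(k,r.x.round(4),round(r.fun,3))
E
```

```text
t: 10.97
tool_pos: [0.5005, -0.1835, 0.1454]
tool_rot: [0.062, -3.139, -0.002]
contact_force: [0.2, -0.3, -0.5]
opening: 0.0856
t 10.97 pos [ 500.5 -183.5  145.4] psi 1.61 open 85.6 F [ 0.2 -0.3 -0.5] tilt [-0.002  0.001] q6 -2.1
-> [454.0, -336.5, 150.0, 1.61] shift [  52.5 -151.1   -4.7] turn 0.0 dist 160.0
top [0.6328 0.2156 0.1976] 0.062
side [0.6354 0.2163 0.2098] 0.033
```

The large pot measures seated. Next is the medium one.

```bash
python3 -m creep '[[0,10,-30,0,0],[0,20,-60,0,0],[0,30,-90,0,0],[0,41,-120,10,0],[0,48,-142,30,0],[0,52,-150,50,0],[0,52,-151,62,0],[0,52,-151,65,0],[0,52,-151,65,0]]'
python3 go.py 454 -336.5 28 1.61; python3 - <<'E'
from station import ctrl
import cv2,numpy as np
im=ctrl.get_image("side");a=cv2.resize(im[90:200,370:490,::-1],None,fx=4,fy=4,interpolation=2)
im=ctrl.get_image("top");b=cv2.resize(im[185:295,410:490,::-1],None,fx=4,fy=4,interpolation=2)
cv2.imwrite("pics/s4.png",np.hstack([a,b]))
E
```

```text
t: 11.92
tool_pos: [0.4562, -0.3332, 0.0805]
tool_rot: [0.064, -3.139, -0.005]
contact_force: [0.4, 0.1, 0.3]
opening: 0.0856
t 11.92 pos [ 456.2 -333.2   80.5] psi 1.612 open 85.6 F [0.4 0.1 0.3] tilt [-0.002  0.003] q6 -2.37
-> [454.0, -336.5, 28.0, 1.61] shift [ 2.2 -3.4 52.4] turn 0.002 dist 53.0
```

View pics/s4.png

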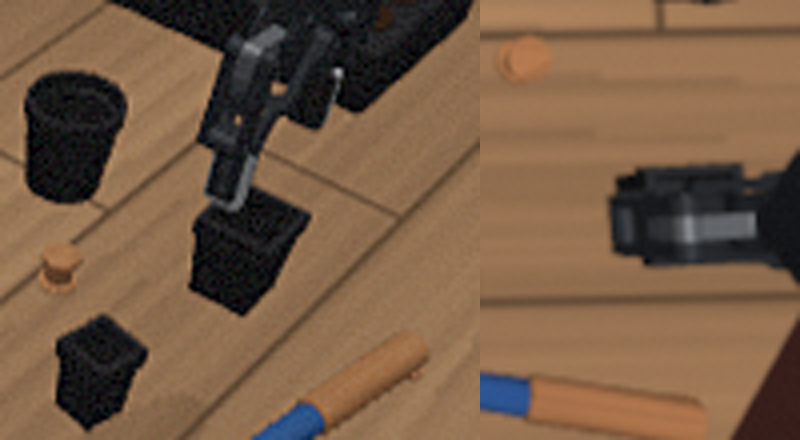

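The fingers straddle the medium pot (crop 250,250) and the round pot is well clear. I'll descend and grip.

```bash
python3 -m creep '[[0,1,-2,15,0],[0,1,-2,30,0],[0,1,-2,45,0],[0,1,-2,52,0],[0,1,-2,52,0],[255,1,-2,52,0],[255,1,-2,52,0],[255,1,-2,52,0],[255,1,-2,52,0],[255,1,-2,52,0],[255,1,-2,52,0],[255,1,-2,52,0]]' 25
python3 go.py
python3 -m creep '[[255,0,0,-6,0],[255,0,0,-16,0],[255,0,0,-30,0],[255,0,0,-48,0],[255,0,0,-68,0],[255,0,0,-88,0],[255,0,0,-102,0],[255,0,0,-110,0],[255,0,0,-110,0]]'
python3 go.py 449 180.5 140 1.769
```

```text
t: 13.02
tool_pos: [0.4563, -0.3381, 0.0319]
tool_rot: [-0.061, 3.139, -0.002]
contact_force: [-0.1, 2.0, 5.9]
opening: 0.0475
t 13.02 pos [ 456.3 -338.1   31.9] psi 1.61 open 47.5 F [-0.1  2.   5.9] tilt [ 0.002 -0.001] q6 -2.38
t: 13.77
tool_pos: [0.4563, -0.3385, 0.1429]
tool_rot: [-0.061, 3.138, -0.005]
contact_force: [-0.6, 0.7, -0.6]
opening: 0.0474
t 13.77 pos [ 456.3 -338.5  142.9] psi 1.61 open 47.4 F [-0.6  0.7 -0.6] tilt [ 0.003 -0.003] q6 -2.38
-> [449.0, 180.5, 140.0, 1.769] shift [-13.  518.9   1.3] turn -0.159 dist 519.0
```

```bash
python3 -m creep '[[255,0,10,0,0],[255,-1,34,0,-0.02],[255,-2,66,0,-0.04],[255,-3,98,0,-0.06],[255,-3,130,0,-0.08],[255,-4,162,0,-0.1],[255,-5,194,0,-0.12],[255,-6,224,0,-0.14],[255,-6,250,0,-0.159],[255,-7,270,0,-0.159],[255,-7,280,0,-0.159],[255,-7,280,0,-0.159]]'
python3 go.py 449 180.5 140 1.769
```

```text
t: 14.77
tool_pos: [0.4502, -0.0554, 0.1387]
tool_rot: [0.315, -3.123, -0.002]
contact_force: [0.1, 0.2, -0.4]
opening: 0.0474
t 14.77 pos [450.2 -55.4 138.7] psi 1.772 open 47.4 F [ 0.1  0.2 -0.4] tilt [-0.003  0.001] q6 -2.06
-> [449.0, 180.5, 140.0, 1.769] shift [-46.  231.4  -1. ] turn 0.003 dist 236.0
```

```bash
python3 -m creep '[[255,-2,10,0,0],[255,-7,35,0,0],[255,-13,66,0,0],[255,-20,98,0,0],[255,-26,130,0,0],[255,-32,160,0,0],[255,-38,190,0,0],[255,-43,214,0,0],[255,-46,228,0,0],[255,-46,231,0,0],[255,-46,231,0,0]]'
python3 go.py 449 180.5 37 1.769
```

```text
t: 15.68
tool_pos: [0.451, 0.1782, 0.1399]
tool_rot: [0.312, -3.125, 0.001]
contact_force: [-0.4, -0.9, -0.5]
opening: 0.0473
t 15.68 pos [451.  178.2 139.9] psi 1.77 open 47.3 F [-0.4 -0.9 -0.5] tilt [-0.001 -0.001] q6 -1.55
-> [449.0, 180.5, 37.0, 1.769] shift [  1.3   2.7 102.9] turn 0.001 dist 103.0
```

```bash
python3 -m creep '[[255,1,1,20,0],[255,1,2,40,0],[255,1,2,60,0],[255,1,2,78,0],[255,1,2,88,0],[255,1,2,94,0],[255,1,2,98,0],[255,1,2,101,0],[255,1,2,102,0],[255,1,2,102,0]]'
python3 go.py 449 180.5 36 1.769
python3 - <<'E'
from station import ctrl
import cv2
im=ctrl.get_image("side");cv2.imwrite("pics/s5.png",cv2.resize(im[200:370,120:340,::-1],None,fx=3,fy=3,interpolation=2))
E
```

```text
t: 16.52
tool_pos: [0.4502, 0.1799, 0.0389]
tool_rot: [-0.31, 3.125, 0.0]
contact_force: [0.4, 0.3, -1.2]
opening: 0.0475
t 16.52 pos [450.2 179.9  38.9] psi 1.769 open 47.5 F [ 0.4  0.3 -1.2] tilt [0.001 0.   ] q6 -1.54
-> [449.0, 180.5, 36.0, 1.769] shift [1.1 0.9 2.9] turn -0.0 dist 3.0
```

View pics/s5.png

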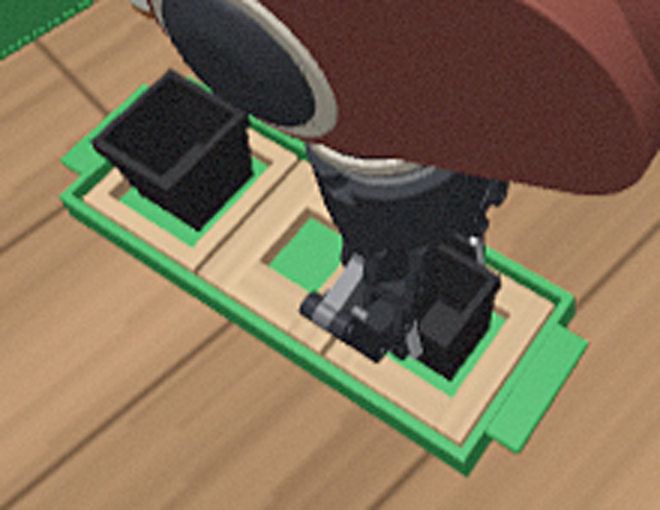

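The large pot (170,150) stands in its opening. The medium pot (455,310) is inside its own opening, about 2 mm up. I'll set it down and release.

```bash
python3 -m creep '[[255,0,0,1,0],[255,0,0,2,0],[255,0,0,3,0],[255,0,0,3,0],[0,0,0,3,0],[0,0,0,3,0],[0,0,0,3,0],[0,0,0,3,0],[0,0,0,3,0],[0,0,0,3,0]]'
python3 -m creep '[[0,0,0,-5,0],[0,0,0,-15,0],[0,0,0,-35,0],[0,0,0,-65,0],[0,0,0,-90,0],[0,0,0,-105,0],[0,0,0,-105,0]]'
python3 go.py 459 -197 150 1.37
```

```text
t: 17.4
tool_pos: [0.4495, 0.1798, 0.0351]
tool_rot: [0.311, -3.126, 0.0]
contact_force: [-0.6, 0.5, 0.3]
opening: 0.0854
t: 17.98
tool_pos: [0.4527, 0.1806, 0.1461]
tool_rot: [-0.31, 3.117, 0.002]
contact_force: [0.5, -1.1, 0.0]
opening: 0.0853
t 17.98 pos [452.7 180.6 146.1] psi 1.769 open 85.3 F [ 0.5 -1.1  0. ] tilt [0.009 0.002] q6 -1.54
-> [459.0, -197.0, 150.0, 1.37] shift [  68.2 -371.4   -4.7] turn 0.399 dist 378.0
```

```bash
python3 -m creep '[[0,2,-10,-2,0.03],[0,8,-42,-4,0.08],[0,15,-82,-4,0.12],[0,22,-122,-4,0.16],[0,29,-160,-4,0.2],[0,37,-200,-4,0.25],[0,44,-240,-4,0.3],[0,51,-280,-4,0.35],[0,59,-320,-4,0.399],[0,65,-352,-4,0.399],[0,68,-369,-4,0.399],[0,68,-371,-4,0.399]]'
python3 go.py 459 -197 80 1.37
python3 - <<'E'
from fit import *
for n in C: ctrl.get_image(n)
for s,x in (("medium",(.45,.18)),("large",(.633,.217)),("small",(.459,-.197))):
  for k in C:
    m=getmask(k,f"square_{s}")
    if m is not None:
        r=fit(pot(s),{k:m},x,.0 if s=="small" else .004,[.2,-.2]); print(s,k,r.x.round(4),round(r.fun,3))
E
```

```text
t: 18.98
tool_pos: [0.4544, -0.2003, 0.1426]
tool_rot: [-0.324, -3.122, -0.001]
contact_force: [0.0, -0.4, -0.1]
opening: 0.0852
t 18.98 pos [ 454.4 -200.3  142.6] psi 1.364 open 85.2 F [ 0.  -0.4 -0.1] tilt [-0.003  0.001] q6 -1.93
-> [459.0, -197.0, 80.0, 1.37] shift [-4.   4.2 62.6] turn -0.006 dist 63.0
medium top [0.4453 0.1814 0.179 ] 0.064
medium side [0.4485 0.1817 0.1887] 0.029
large top [0.633  0.2163 0.211 ] 0.058
large side [0.6364 0.2166 0.2087] 0.037
small side [ 0.4605 -0.197   0.068 ] 0.113
```

```bash
python3 -m creep '[[0,-4,4,15,0],[0,-4,4,30,0],[0,-4,4,45,0],[0,-4,4,58,0],[0,-4,4,62,0],[0,-4,4,62,0],[0,-4,4,62,0]]'
python3 go.py 459.5 -197 25 1.37
python3 - <<'E'
from station import ctrl
import cv2
im=ctrl.get_image("side");cv2.imwrite("pics/s6.png",cv2.resize(im[110:230,320:450,::-1],None,fx=4,fy=4,interpolation=2))
E
```

```text
t: 19.97
tool_pos: [0.461, -0.1939, 0.0827]
tool_rot: [0.314, 3.126, -0.0]
contact_force: [-0.7, -0.7, 0.2]
opening: 0.0856
t 19.97 pos [ 461.  -193.9   82.7] psi 1.371 open 85.6 F [-0.7 -0.7  0.2] tilt [ 0. -0.] q6 -1.92
-> [459.5, -197.0, 25.0, 1.37] shift [ 0.9 -3.3 57.7] turn 0.001 dist 58.0
```

View pics/s6.png

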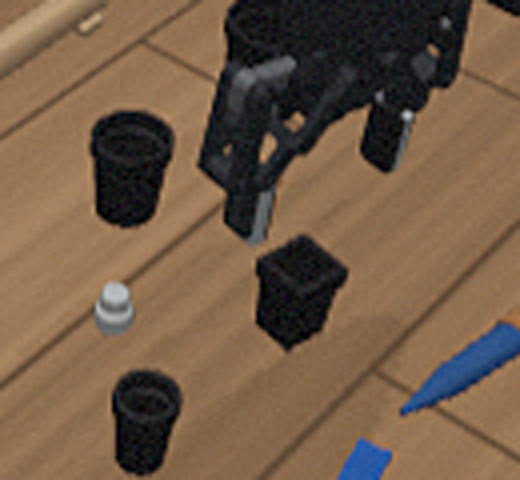

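The small pot (300,290) lies between and below the fingers, and the round pots are clear.

```bash
python3 -m creep '[[0,1,-2,15,0],[0,1,-2,30,0],[0,1,-2,45,0],[0,1,-2,54,0],[0,1,-2,56,0],[0,1,-2,56,0],[255,1,-2,56,0],[255,1,-2,56,0],[255,1,-2,56,0],[255,1,-2,56,0],[255,1,-2,56,0],[255,1,-2,56,0]]' 25
python3 -m creep '[[255,0,0,0,0],[255,0,0,0,0],[255,0,0,0,0]]'
python3 go.py
python3 -m creep '[[255,0,0,-6,0],[255,0,0,-16,0],[255,0,0,-30,0],[255,0,0,-48,0],[255,0,0,-68,0],[255,0,0,-88,0],[255,0,0,-104,0],[255,0,0,-112,0],[255,0,0,-112,0]]'
python3 go.py 540.8 199 140 1.769
```

```text
t: 21.02
tool_pos: [0.4599, -0.1962, 0.0271]
tool_rot: [0.315, 3.125, -0.001]
contact_force: [-1.1, 1.0, 3.0]
opening: 0.0334
t: 21.27
tool_pos: [0.46, -0.1962, 0.0271]
tool_rot: [0.315, 3.125, -0.001]
contact_force: [1.0, 0.0, 5.5]
opening: 0.0335
t 21.27 pos [ 460.  -196.2   27.1] psi 1.37 open 33.5 F [1.  0.  5.5] tilt [ 0.001 -0.001] q6 -1.92
t: 22.02
tool_pos: [0.4606, -0.1967, 0.141]
tool_rot: [0.314, 3.122, -0.003]
contact_force: [0.3, -0.3, 0.8]
opening: 0.0334
t 22.02 pos [ 460.6 -196.7  141. ] psi 1.37 open 33.4 F [ 0.3 -0.3  0.8] tilt [ 0.004 -0.002] q6 -1.92
-> [540.8, 199.0, 140.0, 1.769] shift [3.000e-01 4.037e+02 3.000e-01] turn -0.399 dist 404.0
```

```bash
python3 -m creep '[[255,0,10,0,-0.03],[255,0,36,0,-0.07],[255,0,72,0,-0.11],[255,0,110,0,-0.15],[255,0,150,0,-0.2],[255,0,190,0,-0.25],[255,0,230,0,-0.3],[255,0,270,0,-0.35],[255,0,310,0,-0.399],[255,0,348,0,-0.399],[255,0,380,0,-0.399],[255,0,396,0,-0.399]]'
python3 -m creep '[[255,0,0,0,0],[255,0,0,0,0]]'
python3 go.py 540.8 199 60 1.769 540.8 199 33 1.769
```

```text
t: 23.02
tool_pos: [0.5369, 0.1961, 0.1362]
tool_rot: [0.318, -3.122, -0.001]
contact_force: [-0.6, 0.6, -0.2]
opening: 0.0337
t: 23.18
tool_pos: [0.5369, 0.1929, 0.1363]
tool_rot: [0.315, -3.122, 0.001]
contact_force: [-0.2, -0.3, -0.2]
opening: 0.0335
t 23.18 pos [536.9 192.9 136.3] psi 1.772 open 33.5 F [-0.2 -0.3 -0.2] tilt [-0.003 -0.001] q6 -1.56
-> [540.8, 199.0, 60.0, 1.769] shift [-5.3  5.2 76.3] turn 0.003 dist 77.0
-> [540.8, 199.0, 33.0, 1.769] shift [ -5.4   5.2 103.3] turn 0.003 dist 104.0
```

```bash
python3 -m creep '[[255,-3,3,10,0],[255,-5,5,25,0],[255,-5,5,45,0],[255,-5,5,62,0],[255,-5,5,74,0],[255,-5,5,78,0],[255,-5,5,78,0],[255,-5,5,78,0]]'
python3 go.py 540.8 199 33 1.769
python3 - <<'E'
from station import ctrl
import cv2
im=ctrl.get_image("side");cv2.imwrite("pics/s7.png",cv2.resize(im[200:370,120:340,::-1],None,fx=3,fy=3,interpolation=2))
E
```

```text
t: 23.85
tool_pos: [0.5426, 0.1976, 0.0605]
tool_rot: [-0.31, 3.126, 0.0]
contact_force: [-0.2, -0.3, 0.2]
opening: 0.0337
t 23.85 pos [542.6 197.6  60.5] psi 1.768 open 33.7 F [-0.2 -0.3  0.2] tilt [0. 0.] q6 -1.55
-> [540.8, 199.0, 33.0, 1.769] shift [ 1.5  1.7 27.5] turn -0.001 dist 28.0
```

View pics/s7.png

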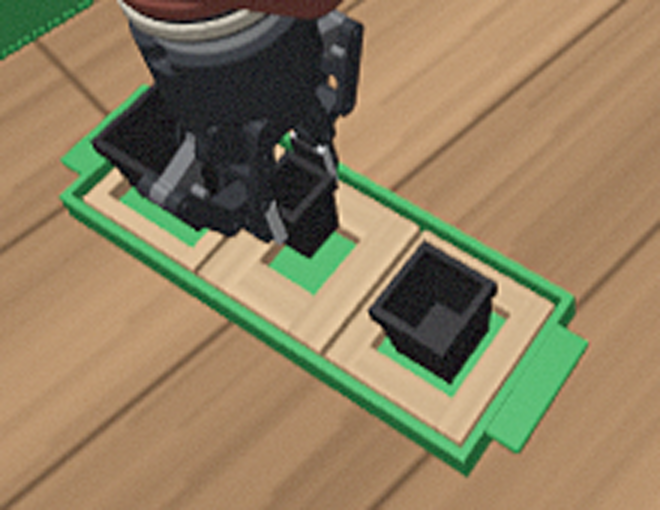

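The medium pot (435,310) stands in its holder, and the small pot (315,210) is just above the middle opening. Lowering it.

```bash
python3 -m creep '[[255,0,1,6,0],[255,0,1,12,0],[255,0,1,17,0],[255,0,1,21,0],[255,0,1,24,0],[255,0,1,26,0],[255,0,1,27,0],[255,0,1,27,0]]'
python3 go.py 540.8 199 31 1.769
```

```text
t: 24.57
tool_pos: [0.5419, 0.199, 0.033]
tool_rot: [0.311, -3.126, 0.0]
contact_force: [-0.1, 0.8, -0.4]
opening: 0.0336
t 24.57 pos [541.9 199.   33. ] psi 1.769 open 33.6 F [-0.1  0.8 -0.4] tilt [-0. -0.] q6 -1.55
-> [540.8, 199.0, 31.0, 1.769] shift [1.1 0.3 2. ] turn 0.0 dist 2.0
```

```bash
python3 -m creep '[[255,0,0,1,0],[255,0,0,2,0],[255,0,0,2,0],[0,0,0,2,0],[0,0,0,2,0],[0,0,0,2,0],[0,0,0,2,0],[0,0,0,2,0],[0,0,0,2,0],[0,0,0,2,0],[0,0,0,2,0]]'
python3 -m creep '[[0,0,0,-5,0],[0,0,0,-15,0],[0,0,0,-35,0],[0,0,0,-65,0],[0,0,0,-95,0],[0,20,-30,-110,0],[0,40,-60,-120,0],[0,60,-95,-120,0],[0,80,-130,-120,0],[0,90,-150,-120,0],[0,95,-160,-120,0],[0,95,-160,-120,0]]'
python3 go.py
python3 - <<'E'
from fit import *
for n in C:
    im=ctrl.get_image(n);cv2.imwrite(f"pics/end_{n}.png",im[:,:,::-1])
for kd,s,x,z in (("square","medium",(.45,.18),.004),("square","large",(.633,.217),.004),("square","small",(.541,.199),.004),("round","large",(.587,-.349),0),("round","medium",(.5865,-.2105),0),("round","small",(.463,-.07),0)):
  for k in C:
    m=getmask(k,f"{kd}_{s}")
    if m is not None:
        r=fit(pot(s) if kd=="square" else rpot(s),{k:m},x,z,[.2]); print(kd,s,k,r.x.round(4),round(r.fun,3))
a=cv2.imread("pics/end_side.png")
cv2.imwrite("pics/end_c.png",cv2.resize(a[90:370,120:460],None,fx=2.1,fy=2.1,interpolation=2))
E
```

```text
t: 25.48
tool_pos: [0.5421, 0.199, 0.0313]
tool_rot: [0.311, -3.126, 0.0]
contact_force: [0.2, -0.3, -0.1]
opening: 0.085
t: 26.48
tool_pos: [0.4804, 0.0218, 0.1523]
tool_rot: [-0.306, 3.125, -0.001]
contact_force: [0.2, -0.1, 0.2]
opening: 0.0854
t 26.48 pos [480.4  21.8 152.3] psi 1.766 open 85.4 F [ 0.2 -0.1  0.2] tilt [ 0.002 -0.   ] q6 -1.88
square medium side [0.4493 0.1809 0.1827] 0.039
square large top [0.6324 0.2157 0.2102] 0.031
square large side [0.6357 0.2165 0.1793] 0.03
square small side [0.5436 0.1985 0.1963] 0.04
round large top [ 0.5853 -0.3487  0.4357] 0.051
round large side [ 0.588  -0.3475  0.252 ] 0.031
round medium top [ 0.5856 -0.2106  0.4259] 0.073
round medium side [ 0.5868 -0.2099  0.4865] 0.093
round small top [ 0.4616 -0.0703  0.3299] 0.075
round small side [ 0.4637 -0.0697  0.3596] 0.084
```

View pics/end_c.png

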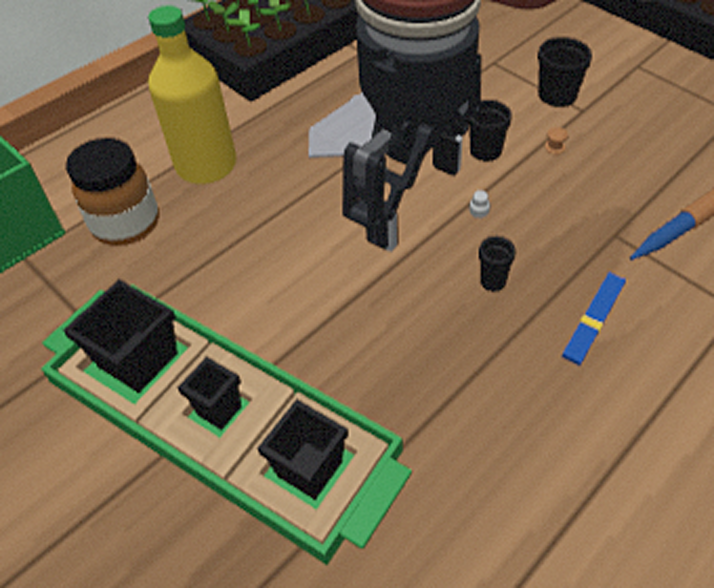

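View pics/end_top.png

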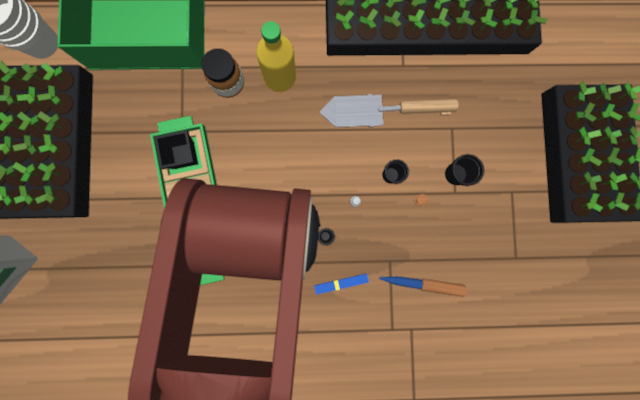

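The side view shows all three square pots upright in their own holders: large (120,335), small (212,395) and medium (303,450). The round pots haven't moved and the gripper is clear. Handing in.

```bash
python3 -c "
from station import ctrl
print(ctrl.finish_job())"
```

```text
the job is handed in; nothing more can be done
None
```

All three square pots are in the holders of their own size in the green carrier, and I handed the job in at about 27 s of the 96 s allowed; `finish_job` reports no verdict. I gripped each pot across its rim, set it down onto the carrier floor and released it.

- **Square pots:** the last picture fits put each pot about 1–4 mm from its holder's centre, against the 15 mm limit. The side view shows all three standing upright and down.
- **Round pots:** they measured within about 2 mm of where they started, still standing.
- **Gripper:** it ended open, about 15 cm above the bench, touching nothing, with force readings near zero.
- **Weaker checks:** the arm hid the medium and small pots from the top camera in the last check, so their final positions come from the side camera only. An earlier top view of the medium pot read about 4 mm from its holder's centre, roughly 3 mm off the side view, still well inside the limit. I did not measure foot height directly. It is inferred from the finger height at release (about 3–4 mm above pick-up height, with the floor 4 mm up) and from the pictures.

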